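Unclamp the glued caddy and stand it up

TASK

The plywood caddy lies on its side in the bar clamp, its glue now set. Push the clamp's upright thumb lever along the bar, away from the fixed jaw, to lift the pawl and slide the moving jaw back at least 5 cm, then tip the caddy up so that it stands upright on its foot on the cabinet top. Leave the spray can and the grease tin standing where they are.

Things in the scene. Friction and masses are not known exactly. Their poses are not given: they have to be found in the camera images.
- clamp: Grey bar clamp, fixed to the table. Origin: on the table, on the centre line of its steel bar, in line with the caddy's middle. y points along the bar, away from the robot (within 0.3 rad), to where the moving jaw slides back; x points to the right, from bar to caddy; z up. Bar 22 mm wide, y = -80 to +210 mm, toothed on top, 23 mm high; the fixed jaw's head on it (y = -49 to -83 mm) is 32 mm high.
- fixed_jaw (a point): Middle of the top edge of the fixed jaw, a grey plate 100 mm long (clamp x = 30 to 130 mm), 12 mm thick, 94 mm high, plain on top.
- moving_jaw (a point): Middle of the top of the moving jaw, a grey plate 100 mm long (clamp x = 30 to 130 mm), 12 mm thick, 102 mm high. Its lip (clamp x = 60 to 120 mm) reaches 12 mm over the caddy and holds it down until the jaw has slid back. Its carriage on the bar is 44 mm wide (x), 42 mm high, y = 50 to 105 mm when closed.
- jaw (a joint): How far the moving jaw has slid back along the clamp's +y (m): 0 closed on the caddy, 0.09 at its end stop. Friction 3 N, stays where it is left. A spring-loaded pawl locks it to the teeth of the bar (pitch 14 mm) unless lifted.
- pawl (a joint): Angle of the pawl with its thumb lever (rad): 0 nose down in the teeth, lever upright; 0.5 its stop. Clear of the teeth from about 0.2. Pushing the lever's top towards clamp +y (1 to 2 N) lifts it; pushed on against its stop, the lever carries the jaw back. A spring lowers the pawl when let go, wherever the jaw then is.
- lever_top (a point): Middle of the top end of the steel thumb lever, 115 mm high when upright. The lever is a plate 24 mm wide (clamp x), 8 mm thick (clamp y), free above 42 mm height, hinged on the carriage 21 mm above the table, over the bar's centre line (x = 0) at clamp y = 95 mm when closed. Push the face towards the caddy's middle line; the space over the bar on that side is free.
- caddy: Plywood caddy: open-topped box 90 x 90 mm, walls 7 mm, 130 mm high with its 12 mm foot plate (90 mm in x, flush with the box; 116 mm in y); 0.35 to 0.7 kg, centre of mass about 50 mm from the foot's underside. Origin: centre of the foot's underside; z from foot to open top. It starts lying flat, z to the left (clamp -x), own x up, foot's underside about 165 mm beyond the bar.
- caddy_mouth (a point): Centre of the caddy's open top, 76 x 76 mm inside, 130 mm from the foot's underside. Lying, it faces left (clamp -x), 45 mm above the table, about 35 mm beyond the bar's centre line. Lifted at this end (e.g. under the upper wall) the caddy turns about the lower edge of its foot and past about 45 degrees falls onto the foot by itself, into about 110 mm of free space beyond.
- spray_can: Standing aerosol can, 66 mm across, 230 mm high, on the far side (clamp +y) of the free space into which the caddy is tipped. Origin: centre of its underside.
- grease_tin: Small round tin, 59 mm across, 37 mm high, to the right of that space (farther along clamp x). Origin: centre of its underside.
Mind the look-alikes: they are no part of the job. Of the things that look like the spray_can, take the one that is farthest to the robot's left at the start.

How it is judged:
On the way, in this order (a step that is already met when the one before it is completed fails the run):
1. the pawl is lifted out of the teeth (value of joint pawl above 0.2 rad), for 0.05 s.
2. the moving jaw is slid back (value of joint jaw above 0.045 m), for 0.2 s.
3. the caddy stands upright on its foot (angle between caddy's own z axis and vertical below 0.052 rad and height (world z) of caddy below 0.006 m), for 0.2 s.
At the end, for the whole second after the job is handed in: The caddy stands on its foot on the cabinet top (within 3 degrees of upright, foot within 6 mm of the surface) and at rest; the moving jaw is at least 45 mm back; the spray can and the tin stand within 40 mm of where they were (all of step 3 and linear speed of caddy below 0.02 m/s and value of joint jaw above 0.045 m and angle between spray_can's own z axis and vertical below 0.1 rad and distance of each of spray_can, grease_tin from where it was at the start of the episode below 0.04 m); the robot touches nothing.
It fails at once if the spray can is knocked over or pushed more than 40 mm (angle between spray_can's own z axis and vertical above 0.4 rad or distance of spray_can from where it was at the start of the episode above 0.04 m).
It fails at once if the grease tin is pushed more than 40 mm (distance of grease_tin from where it was at the start of the episode above 0.04 m).
It also fails if it takes over 48 s, if anything falls off the work surface, if the arm or the gripper's body presses on something with over 40 N, if the wrist force passes 120 N, or if a joint passes its speed limit or range.

ROBOT

A 7-joint arm with a two-finger parallel gripper is mounted at the origin on a cart in front of the work surface, level with it; the furniture and walls round the work are solid. World frame = base frame: x ahead of the robot, y to its left, z up, the work surface at z = 0. Lengths are in m, angles in rad, forces in N, time in s.
With the tool pointing down it reaches from about 0.425 to 1.025 m from the base axis. Payload 3.6 kg.
Tool frame: the origin (TCP) lies at the very end of the fingers, on their centre line; the grasp point (between the pads) lies 19 mm behind it; z points along the fingers, y is the line along which they close (so a half turn about z gives the same grasp; the last joint's range is limited). The gripper opens to 85 mm and grips with 20 to 120 N. Pads are 22 mm wide; open, the fingers measure 114 mm over their backs; the gripper's body (76 mm by 85 mm) begins 54 mm behind the grasp point. The pads swing forward as they close: fully open they stand 13 mm farther back than shut.
Start: joints at [-1.387, 0.591, 0.048, 1.609, -0.033, 0.943, -0.034], TCP at [0.198, 0.697, 0.231] pointing down, gripper open.
Joint ranges: [-2.69, 2.69], [-0.47, 2.24], [-1.27, 1.36], [0.19, 2.51], [-1.53, 4.68], [0.08, 2.07], [-3.09, 3.09]. Speed limits (rad/s): [2.57, 2.57, 3.14, 3.14, 3.14, 3.14, 3.14].

INTERFACE

Orientations are given as a rotation vector (axis times angle).
In Python, from bench import r gives the robot as it stands.
- The arm moves only by the tool apply_moves, never from a script. Its argument "increments" is a list of rows, each an object of numbers: "x", "y", "z": the shift along the tool's x, y, z in units of 40 mm (1.0 is 40 mm); "ax", "ay", "az": the turn, a rotation vector about the tool's x, y, z in units of 8 degrees (1.0 is 8 degrees); "gripper": the gripper command: -1 is shut, 1 is fully open, values between are in proportion. A call has 1 to 8 rows; each row shifts and turns the commanded pose from where the row before left it, along the tool's axes as they then stand; what a row does not reach is not made up. A row lasts 1/10 s, in which the tool goes at most 50 mm and 8.59 degrees, less where a joint would pass 70% of its speed; a pose out of reach is approached as far as the arm can. A call is refused whole if a number of a shift passes 1 or a number of a turn 1, either way. A call with a gripper value outside its range is refused whole. The fingers move at their own pace and stop on an object; "grip_force" is the grip in N (left out, the last holds). Time passes only in rows, so rows that do not move let the fingers close. It gives the time, the measured TCP pose, the force, the opening and the grip force at its end, in the units of the state.
- r.observe(): the state, without advancing time (a new reading comes with each control period).
- r.snapshot(name): name is "scene" or "top" or "wrist"; returns the picture (400x640x3 uint8, blue, green, red); there is no depth.
- r.get_calibration(name): a dict with "fx", "fy", "cx", "cy" (pixels), "view" (4x4, takes a point from world to camera coordinates). Camera axes: x right, y down, z forward; pixel columns grow to the right and rows downward; lengths in m; the calibration is good to about 2 mm. A picture is of the moment at which its call begins: read the wrist's pose just before it. get_calibration takes no time and is no camera call; for the wrist camera it gives the pose at the moment of the call.
- r.close_job(): hands the job in; it is judged then, once.
The state is a dict: "t": time; "joint_positions": joint angles; "qd": joint speeds; "joint_torque": joint torques, N m; "position": TCP position; "orientation": TCP orientation; "ft_force": force on the tool from outside, world axes, zero at the start; "moment": the same for the moment, N m; "opening": finger opening in m; "finger_force": force on a finger pad.
Only numpy, scipy, OpenCV 4.12 (cv2) and the standard library are available. Lean on these libraries where they do the work, as an engineer would, in place of code of your own. Each camera call takes 0.05 s, during which the arm holds its last target. There are 200 camera calls.

## Working session

There is one attempt and no reset: what is moved stays moved. The work goes in short steps, Python scripts to look and compute and a tool call to move; the robot and the scene stay as the last step left them, time stands still between calls to the robot, and variables do not carry over. Pictures are saved under pics/ and viewed, at most 10 in all, crops included, and the job is handed in when it is done.

Besides the shell and the picture viewer there is one more tool, called after "Request:" as name(argument=value, ...), one argument or row to a line, values as JSON. apply_moves: Moves the arm, as the interface text tells. Its arguments: {"type":"object","properties":{"increments":{"type":"array"},"grip_force":{"type":"number"}},"required":["increments"]}

```bash
mkdir -p pics; ls; python3 - <<'E'
from bench import r
import cv2,numpy as np
s=r.observe();print(s)
for n in("scene","top"):
    cv2.imwrite(f"pics/{n}0.png",r.snapshot(n)); c=r.get_calibration(n);print(n,c)
E
```

```text
pics
{'t': 0.0, 'joint_positions': array([-1.3875171 ,  0.59213859,  0.04826691,  1.60981505, -0.03330358,
        0.9426981 , -0.03365339]), 'qd': array([-0.00032074, -0.00052628, -0.00024712,  0.00263972,  0.00016798,
       -0.00043337,  0.00083813]), 'joint_torque': array([ 1.35838768e-04, -5.48705256e+01,  1.54647566e+00, -1.98128968e+01,
        9.28632100e-03,  8.51246004e-03, -9.92638292e-06]), 'position': array([0.19786004, 0.69662352, 0.23012877]), 'orientation': array([-0.43311146, -3.11138535,  0.00352729]), 'ft_force': array([ 0.47845092, -0.55329016,  0.98557439]), 'moment': array([-0.02926367, -0.00720437, -0.01409095]), 'finger_force': 0.0, 'opening': 0.08563470923526134}
scene {'fx': 433.35588616613984, 'fy': 433.35588616613984, 'cx': 318.9234480790475, 'cy': 204.60493606999893, 'view': array([[ 0.87497377, -0.48408098, -0.00930036, -0.54534637],
       [-0.3890384 , -0.69149064, -0.60867874,  0.21166741],
       [ 0.28821869,  0.53619613, -0.79336227,  0.81258687],
       [ 0.        ,  0.        ,  0.        ,  1.        ]])}
top {'fx': 396.310179912291, 'fy': 396.310179912291, 'cx': 321.25764640876673, 'cy': 211.74341304991978, 'view': array([[-0.02540928, -0.99937391, -0.02462026, -0.07231583],
       [-0.99585618,  0.02745572, -0.08669866,  0.56667142],
       [ 0.08732035,  0.02231528, -0.99593031,  0.89712518],
       [ 0.        ,  0.        ,  0.        ,  1.        ]])}
```

View pics/scene0.png

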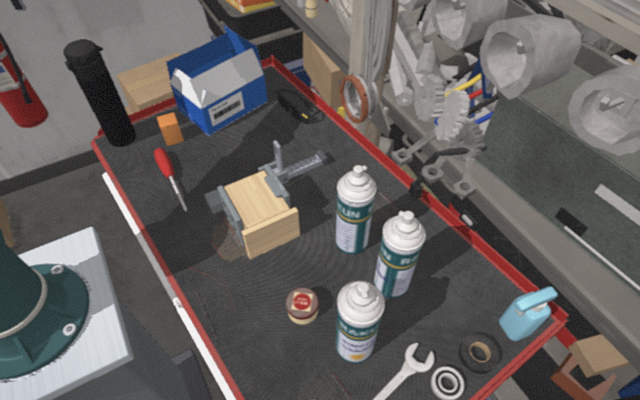

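View pics/top0.png

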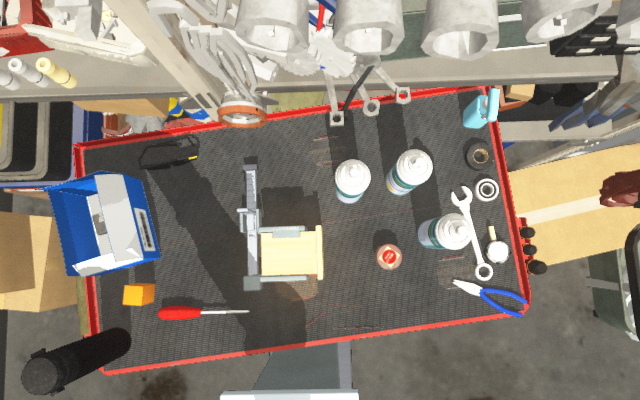

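The scene view shows the clamp and lying caddy at about (260,210) and three spray cans; the leftmost is at about (355,210), and the tin is at (302,306). In the top view the bar is at column ~250 (rows 165–290), the caddy at (290,252), the leftmost can at (352,180) and the tin at (389,257). I'll enlarge the clamp to pick edges.

```bash
cat > h.py <<'E'
import numpy as np
from bench import r
def ray(n,u,v,z):
    c=r.get_calibration(n);V=c["view"];R,t=V[:3,:3],V[:3,3]
    o=-R.T@t;d=R.T@np.array([(u-c["cx"])/c["fx"],(v-c["cy"])/c["fy"],1])
    return o+d*(z-o[2])/d[2]
def proj(n,p):
    c=r.get_calibration(n);q=c["view"]@np.append(p,1)
    return np.array([c["fx"]*q[0]/q[2]+c["cx"],c["fy"]*q[1]/q[2]+c["cy"]])
E
python3 - <<'E'
from h import *
import cv2
a=cv2.imread("pics/top0.png")[150:300,220:420];cv2.imwrite("pics/a.png",cv2.resize(a,None,fx=4,fy=4,interpolation=cv2.INTER_CUBIC))
b=cv2.imread("pics/scene0.png")[130:270,190:350];cv2.imwrite("pics/b.png",cv2.resize(b,None,fx=5,fy=4,interpolation=cv2.INTER_CUBIC)[:, :800])
for p in([.198,.697,.23],[0,0,0]): print(proj("scene",p),proj("top",p))
E
```

```text
[28.23364855  5.54353192] [-119.53396114  420.20942705]
[ 28.08801211 317.48802701] [289.31171298 462.07375159]
```

View pics/a.png

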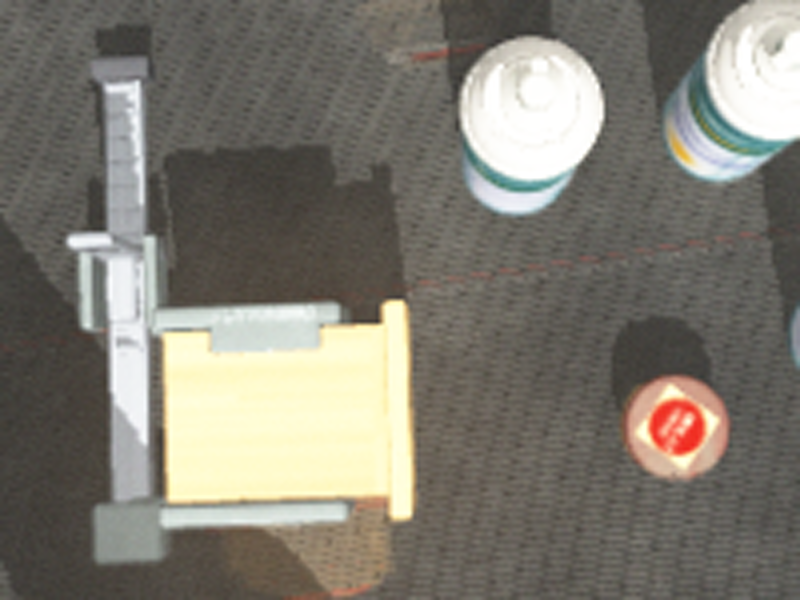

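View pics/b.png

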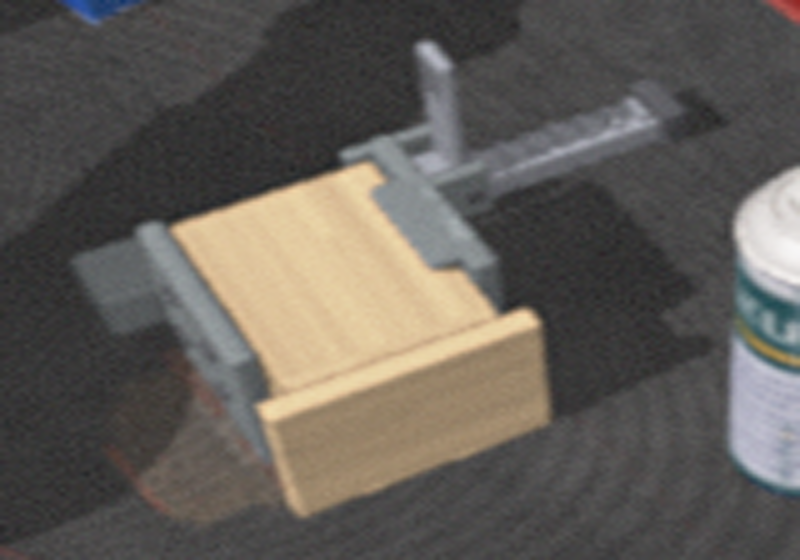

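Crop a (4x) shows the bar at (126,100)–(131,480), the lever top at (92,242), box corners (163,333) (385,322) (390,497) (167,502), the can top at (532,90) and the tin at (677,427). Crop b shows the lever top at (432,45) standing free over the bar.

```bash
python3 - <<'E'
from h import *
np.set_printoptions(precision=4,suppress=True)
T=lambda u,v,z:ray("top",220+u/4,150+v/4,z)
S=lambda u,v,z:ray("scene",190+u/5,130+v/4,z)
c=[T(163,333,.09),T(385,322,.09),T(390,497,.09),T(167,502,.09)]
print("bar",T(126,100,.023),T(131,480,.023))
for q in c:print("box",q)
print("len",np.linalg.norm(c[0]-c[1]),np.linalg.norm(c[0]-c[3]),np.linalg.norm(c[1]-c[2]))
print("lever T",T(92,242,.115),"S",S(432,45,.115))
print("can",T(535,85,.225),"tin",T(677,427,.037))
print("fixed",T(163,514,.094),T(348,512,.094),"mov",T(155,318,.102),T(340,312,.102))
d=T(126,100,.023)-T(131,480,.023);print("yaw",np.arctan2(d[1],d[0]))
mid=np.mean(c,0);ex=(c[1]+c[2]-c[0]-c[3]);print("yaw box x",np.arctan2(ex[1],ex[0])+np.pi/2, "mid",mid)
from scipy.spatial.transform import Rotation as Ro
s=r.observe();print(Ro.from_rotvec(s["orientation"]).as_matrix())
E
```

```text
bar [0.656  0.0748 0.023 ] [0.4342 0.0741 0.023 ]
box [0.5159 0.0427 0.09  ]
box [ 0.5186 -0.077   0.09  ]
box [ 0.4256 -0.0774  0.09  ]
box [0.4257 0.0416 0.09  ]
len 0.11973192971463581 0.09012776353072526 0.09306557634156065
lever T [0.5637 0.0752 0.115 ] S [0.5661 0.0828 0.115 ]
can [ 0.6195 -0.153   0.225 ] tin [ 0.4572 -0.2385  0.037 ]
fixed [0.4198 0.0432 0.094 ] [ 0.4185 -0.0551  0.094 ] mov [0.5235 0.0447 0.102 ] [ 0.5241 -0.0537  0.102 ]
yaw 0.002969861207753199
yaw box x 0.010812936817125918 mid [ 0.4714 -0.0175  0.09  ]
[[-0.962   0.2731 -0.0005]
 [ 0.2731  0.962  -0.002 ]
 [-0.0001 -0.0021 -1.    ]]
```

```bash
python3 - <<'E'
from h import *
np.set_printoptions(precision=3,suppress=True)
b=ray("scene",122,142,0);print("cyl base",b, ray("top",122,340,0))
for z in(.2,.25,.3,.35):print(z,proj("scene",[*b[:2],z]),proj("top",[*b[:2],z]))
print("blue", [ray("scene",210,130,0),ray("scene",265,92,0)]);b=ray("scene",210,130,0)
for z in(.1,.15,.2):print(z,proj("scene",[*b[:2],z]))
E
```

```text
cyl base [0.267 0.385 0.   ] [0.278 0.388 0.   ]
0.2 [87.8   75.112] [ 66.801 371.374]
0.25 [77.361 54.695] [ 47.451 380.537]
0.3 [65.957 32.389] [ 25.043 391.147]
0.35 [53.446  7.921] [ -1.209 403.579]
blue [array([ 0.477,  0.317, -0.   ]), array([0.665, 0.387, 0.   ])]
0.1 [201.307  98.959]
0.15 [196.444  81.594]
0.2 [191.179  62.794]
```

Request:
apply_moves(
  increments=[
    {"z": -0.8, "az": -0.5, "gripper": -1},
    {"z": -0.8, "az": -0.5},
    {"z": -0.8, "az": -0.5},
    {"z": -0.6, "az": -0.5},
  ],
)

```text
$.increments[0]: bad value
```

Request:
apply_moves(
  increments=[
    {"x": 0, "y": 0, "z": -0.8, "ax": 0, "ay": 0, "az": -0.5, "gripper": -1},
    {"x": 0, "y": 0, "z": -0.8, "ax": 0, "ay": 0, "az": -0.5, "gripper": -1},
    {"x": 0, "y": 0, "z": -0.8, "ax": 0, "ay": 0, "az": -0.5, "gripper": -1},
    {"x": 0, "y": 0, "z": -0.6, "ax": 0, "ay": 0, "az": -0.5, "gripper": -1},
  ],
)

```text
t: 0.5
position: [0.1982, 0.6976, 0.3531]
orientation: [-0.008, 3.141, 0.002]
ft_force: [-0.7, -0.2, -0.6]
opening: 0.0281
finger_force: 0.0
```

Request:
apply_moves(
  increments=[
    {"x": -0.52, "y": -0.97, "z": 0, "ax": 0, "ay": 0, "az": 0, "gripper": -1},
    {"x": -0.52, "y": -0.97, "z": 0, "ax": 0, "ay": 0, "az": 0, "gripper": -1},
    {"x": -0.52, "y": -0.97, "z": 0, "ax": 0, "ay": 0, "az": 0, "gripper": -1},
    {"x": -0.52, "y": -0.97, "z": 0, "ax": 0, "ay": 0, "az": 0, "gripper": -1},
    {"x": -0.52, "y": -0.97, "z": 0, "ax": 0, "ay": 0, "az": 0, "gripper": -1},
    {"x": -0.52, "y": -0.97, "z": 0, "ax": 0, "ay": 0, "az": 0, "gripper": -1},
    {"x": -0.52, "y": -0.97, "z": 0, "ax": 0, "ay": 0, "az": 0, "gripper": -1},
    {"x": -0.52, "y": -0.97, "z": 0, "ax": 0, "ay": 0, "az": 0, "gripper": -1},
  ],
)

```text
t: 1.3
position: [0.3657, 0.3854, 0.351]
orientation: [0.004, -3.141, 0.001]
ft_force: [0.5, -0.5, -0.2]
opening: 0.0003
finger_force: 0.0
```

Request:
apply_moves(
  increments=[
    {"x": -0.52, "y": -0.97, "z": 0, "ax": 0, "ay": 0, "az": 0, "gripper": -1},
    {"x": -0.52, "y": -0.97, "z": 0, "ax": 0, "ay": 0, "az": 0, "gripper": -1},
    {"x": -0.52, "y": -0.97, "z": 0, "ax": 0, "ay": 0, "az": 0, "gripper": -1},
    {"x": -0.52, "y": -0.97, "z": 0, "ax": 0, "ay": 0, "az": 0, "gripper": -1},
    {"x": -0.52, "y": -0.97, "z": 0, "ax": 0, "ay": 0, "az": 0, "gripper": -1},
    {"x": -0.52, "y": -0.97, "z": 0, "ax": 0, "ay": 0, "az": 0, "gripper": -1},
    {"x": -0.4, "y": -0.97, "z": 0, "ax": 0, "ay": 0, "az": 0, "gripper": -1},
    {"x": 0, "y": -0.97, "z": 0, "ax": 0, "ay": 0, "az": 0, "gripper": -1},
  ],
)

```text
t: 2.1
position: [0.5086, 0.0754, 0.3512]
orientation: [-0.002, 3.14, -0.001]
ft_force: [-0.7, 1.0, 0.1]
opening: -0.0002
finger_force: 0.0
```

Request:
apply_moves(
  increments=[
    {"x": 0, "y": 0, "z": 1, "ax": 0, "ay": 0, "az": 0, "gripper": -1},
    {"x": 0, "y": 0, "z": 1, "ax": 0, "ay": 0, "az": 0, "gripper": -1},
    {"x": 0, "y": 0, "z": 1, "ax": 0, "ay": 0, "az": 0, "gripper": -1},
    {"x": 0, "y": 0, "z": 1, "ax": 0, "ay": 0, "az": 0, "gripper": -1},
    {"x": 0, "y": 0, "z": 1, "ax": 0, "ay": 0, "az": 0, "gripper": -1},
    {"x": 0, "y": 0, "z": 1, "ax": 0, "ay": 0, "az": 0, "gripper": -1},
    {"x": 0, "y": 0, "z": 0.65, "ax": 0, "ay": 0, "az": 0, "gripper": -1},
  ],
)

```text
t: 2.8
position: [0.5053, 0.0772, 0.0827]
orientation: [0.004, -3.138, 0.001]
ft_force: [0.7, -0.5, 0.5]
opening: -0.0005
finger_force: 0.0
```

Request:
apply_moves(
  increments=[
    {"x": -0.4, "y": 0, "z": 0, "ax": 0, "ay": 0, "az": 0, "gripper": -1},
    {"x": -0.4, "y": 0, "z": 0, "ax": 0, "ay": 0, "az": 0, "gripper": -1},
    {"x": -0.4, "y": 0, "z": 0, "ax": 0, "ay": 0, "az": 0, "gripper": -1},
    {"x": -0.3, "y": 0, "z": 0, "ax": 0, "ay": 0, "az": 0, "gripper": -1},
    {"x": -0.3, "y": 0, "z": 0, "ax": 0, "ay": 0, "az": 0, "gripper": -1},
    {"x": -0.3, "y": 0, "z": 0, "ax": 0, "ay": 0, "az": 0, "gripper": -1},
  ],
)

```text
t: 3.4
position: [0.5896, 0.0775, 0.0848]
orientation: [0.004, -3.138, 0.0]
ft_force: [-4.7, 0.1, 1.6]
opening: 0.0004
finger_force: 1.8
```

Request:
apply_moves(
  increments=[
    {"x": -0.3, "y": 0, "z": 0, "ax": 0, "ay": 0, "az": 0, "gripper": -1},
    {"x": -0.3, "y": 0, "z": 0, "ax": 0, "ay": 0, "az": 0, "gripper": -1},
    {"x": -0.3, "y": 0, "z": 0, "ax": 0, "ay": 0, "az": 0, "gripper": -1},
    {"x": -0.3, "y": 0, "z": 0, "ax": 0, "ay": 0, "az": 0, "gripper": -1},
    {"x": -0.3, "y": 0, "z": 0, "ax": 0, "ay": 0, "az": 0, "gripper": -1},
    {"x": -0.3, "y": 0, "z": 0, "ax": 0, "ay": 0, "az": 0, "gripper": -1},
    {"x": 0, "y": 0, "z": 0, "ax": 0, "ay": 0, "az": 0, "gripper": -1},
    {"x": 0, "y": 0, "z": 0, "ax": 0, "ay": 0, "az": 0, "gripper": -1},
  ],
)

```text
t: 4.2
position: [0.6654, 0.0777, 0.0861]
orientation: [-0.004, 3.137, 0.0]
ft_force: [-1.4, 0.7, 1.2]
opening: -0.0001
finger_force: 0.7
```

Request:
apply_moves(
  increments=[
    {"x": 0.5, "y": 0, "z": 0, "ax": 0, "ay": 0, "az": 0, "gripper": -1},
    {"x": 1, "y": 0, "z": 0, "ax": 0, "ay": 0, "az": 0, "gripper": -1},
    {"x": 0, "y": 0, "z": -1, "ax": 0, "ay": 0, "az": 0, "gripper": -1},
    {"x": 0, "y": 0, "z": -1, "ax": 0, "ay": 0, "az": 0, "gripper": -1},
    {"x": 0, "y": 0.5, "z": -1, "ax": 0, "ay": 0, "az": 0, "gripper": -1},
    {"x": 0, "y": 1, "z": -0.5, "ax": 0, "ay": 0, "az": 0, "gripper": -1},
    {"x": 0, "y": 1, "z": 0, "ax": 0, "ay": 0, "az": 0, "gripper": -0.4},
  ],
)

```text
t: 4.9
position: [0.6071, 0.1778, 0.2308]
orientation: [0.002, 3.129, 0.005]
ft_force: [-0.0, 0.5, -0.8]
opening: 0.0133
finger_force: 0.0
```

```bash
python3 - <<'E'
from h import *
import cv2
a=r.snapshot("top")[120:320,200:420];cv2.imwrite("pics/c.png",cv2.resize(a,None,fx=3,fy=3))
print(r.observe())
E
```

```text
{'t': 4.95, 'joint_positions': array([-0.53508273,  0.48245721,  0.23028408,  1.84123519, -0.15346681,
        0.8228068 ,  1.35493271]), 'qd': array([ 0.01363373,  0.0269374 , -0.06715421,  0.04343938, -0.01772747,
       -0.01320482,  0.11375257]), 'joint_torque': array([ 16.45682037, -52.27464795,  15.98507345, -15.54141998,
         1.61657117,   0.3135865 ,  -0.17159026]), 'position': array([0.60493151, 0.18928168, 0.22870765]), 'orientation': array([-0.01710159,  3.1322809 ,  0.01511948]), 'ft_force': array([ 0.25831607,  6.33132335, -0.82680831]), 'moment': array([ 0.50017658, -0.00729699,  0.02933727]), 'finger_force': 0.0, 'opening': 0.02091048969828022}
```

View pics/c.png

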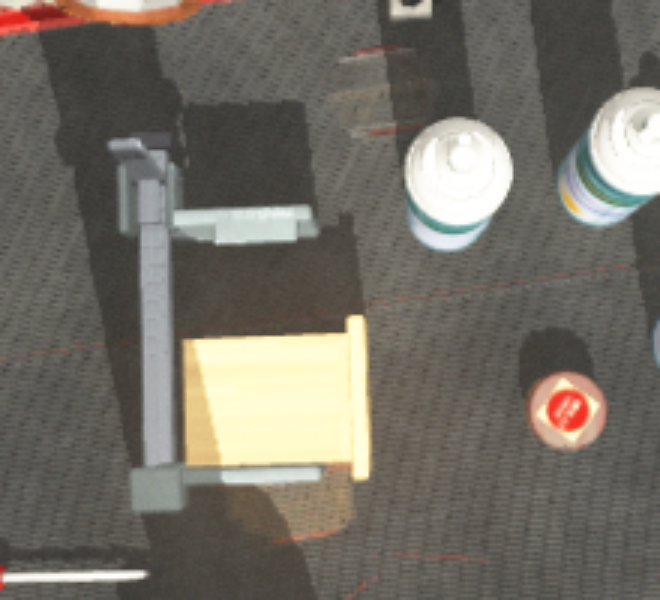

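The jaw is slid back ~75 mm (plate now at crop row 222, clear of the caddy) and the caddy is unmoved; can and tin are in place. Next I'll turn the tool horizontal, pointing at the mouth.

Request:
apply_moves(
  increments=[
    {"x": 0.9, "y": 0, "z": -0.6, "ax": 0, "ay": 0, "az": 0, "gripper": -0.4},
    {"x": 0.9, "y": 0, "z": -0.6, "ax": 0, "ay": 0, "az": 0, "gripper": -0.4},
    {"x": 0.9, "y": 0, "z": -0.6, "ax": 0, "ay": 0, "az": 0, "gripper": -0.4},
    {"x": 0.9, "y": 0, "z": -0.6, "ax": 0, "ay": 0, "az": 0, "gripper": -0.4},
    {"x": 0, "y": 0, "z": 0, "ax": 0.94, "ay": 0, "az": 0, "gripper": -0.4},
    {"x": 0, "y": 0, "z": 0, "ax": 0.94, "ay": 0, "az": 0, "gripper": -0.4},
    {"x": 0, "y": 0, "z": 0, "ax": 0.94, "ay": 0, "az": 0, "gripper": -0.4},
    {"x": 0, "y": 0, "z": 0, "ax": 0.94, "ay": 0, "az": 0, "gripper": -0.4},
  ],
)

```text
t: 5.75
position: [0.4599, 0.1779, 0.3227]
orientation: [-0.003, 3.028, -0.815]
ft_force: [0.7, -0.0, -0.3]
opening: 0.0258
finger_force: 0.0
```

Request:
apply_moves(
  increments=[
    {"x": 0, "y": 0, "z": 0, "ax": 0.94, "ay": 0, "az": 0, "gripper": -0.4},
    {"x": 0, "y": 0, "z": 0, "ax": 0.94, "ay": 0, "az": 0, "gripper": -0.4},
    {"x": 0, "y": 0, "z": 0, "ax": 0.94, "ay": 0, "az": 0, "gripper": -0.4},
    {"x": 0, "y": 0, "z": 0, "ax": 0.94, "ay": 0, "az": 0, "gripper": -0.4},
    {"x": 0, "y": 0, "z": 0, "ax": 0.94, "ay": 0, "az": 0, "gripper": -0.4},
    {"x": 0, "y": 0, "z": 0, "ax": 0.94, "ay": 0, "az": 0, "gripper": -0.4},
    {"x": 0, "y": 0, "z": 0, "ax": 0.94, "ay": 0, "az": 0, "gripper": -0.4},
    {"x": 0, "y": 0, "z": 0, "ax": 0.94, "ay": 0, "az": 0, "gripper": -0.4},
  ],
)

```text
t: 6.55
position: [0.4596, 0.1783, 0.3207]
orientation: [-0.004, 2.213, -2.224]
ft_force: [0.0, -0.5, -0.3]
opening: 0.0256
finger_force: 0.0
```

```bash
cat >> h.py <<'E'
from scipy.spatial.transform import Rotation as Ro
def st():
    np.set_printoptions(precision=4,suppress=True)
    s=r.observe();M=Ro.from_rotvec(s["orientation"]).as_matrix()
    print(s["t"],s["position"],s["joint_positions"],s["ft_force"],s["opening"]);print(M);return s["position"],M
E
python3 - <<'E'
from h import *
import cv2
st();cv2.imwrite("pics/d.png",r.snapshot("scene"))
E
```

```text
6.55 [0.4596 0.1783 0.3207] [-1.1515  0.8493  0.4086  1.8626  0.6801  1.7515  0.5283] [ 0.0297 -0.5249 -0.2502] 0.025554772049955966
[[-1.      0.0013  0.0052]
 [-0.0052 -0.0051 -1.    ]
 [-0.0013 -1.      0.0051]]
```

View pics/d.png

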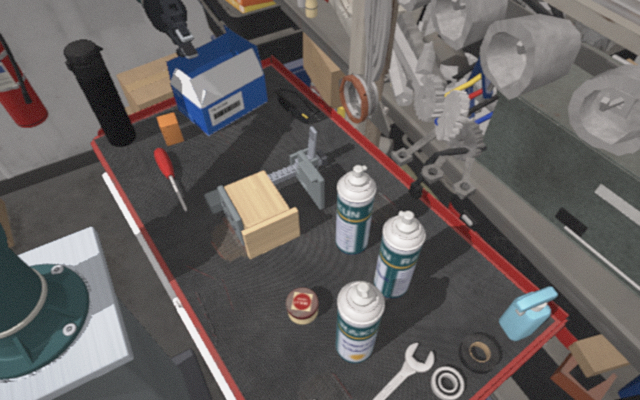

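Scene view: the gripper (top left, ~(170,20)) is high and horizontal, the jaw is open, the pawl lever is upright at (312,145), and the caddy is still lying at (260,210). Next I check the blue box against the wrist's space.

```bash
python3 - <<'E'
from h import *
p,M=st();print(proj("scene",p))
for u,v in((210,131),(186,112),(266,95)):print(u,v,ray("scene",u,v,0))
for u,v in((68,275),(158,258),(130,176)):print(u,v,ray("top",u,v,0))
for d in(.1,.2,.25,.3):print(d,proj("scene",[.46,.05+d,.0865]),proj("scene",[.46,.05+d,.04]))
V=r.get_calibration("wrist")["view"];print("cam",-V[:3,:3].T@V[:3,3])
E
```

```text
6.6 [0.4585 0.1785 0.3166] [-1.1521  0.8583  0.4061  1.8655  0.6796  1.7502  0.528 ] [ 0.082   0.2987 -3.7509] 0.025333687960271453
[[-1.     -0.0057  0.0069]
 [-0.0068 -0.0133 -0.9999]
 [ 0.0057 -0.9999  0.0133]]
[190.7042  49.3119]
210 131 [0.4755 0.3131 0.    ]
186 112 [0.4451 0.4152 0.    ]
266 95 [0.6621 0.3739 0.    ]
68 275 [0.4317 0.5219 0.    ]
158 258 [0.4667 0.3052 0.    ]
130 176 [0.6667 0.3761 0.    ]
0.1 [220.9852 148.6045] [224.8092 163.0245]
0.2 [205.4235 121.9237] [209.5998 136.5451]
0.25 [198.2459 109.6175] [202.5644 124.2967]
0.3 [191.4299  97.9314] [195.8717 112.6447]
cam [0.3825 0.3199 0.316 ]
```

Request:
apply_moves(
  increments=[
    {"x": 0, "y": 0, "z": 0.85, "ax": 0, "ay": -0.75, "az": 0, "gripper": -0.2},
    {"x": 0, "y": 0, "z": 0.85, "ax": 0, "ay": -0.75, "az": 0, "gripper": -0.2},
    {"x": 0, "y": 0, "z": 0.85, "ax": 0, "ay": 0, "az": 0, "gripper": -0.2},
    {"x": 0, "y": 0.7, "z": 0, "ax": 0, "ay": 0, "az": 0, "gripper": -0.2},
    {"x": 0, "y": 0.7, "z": 0, "ax": 0, "ay": 0, "az": 0, "gripper": -0.2},
    {"x": 0, "y": 0.7, "z": 0, "ax": 0, "ay": 0, "az": 0, "gripper": -0.2},
    {"x": 0, "y": 0, "z": 0, "ax": 0, "ay": 0, "az": 0, "gripper": -0.2},
  ],
)

```text
t: 7.3
position: [0.4699, 0.0764, 0.2352]
orientation: [-0.228, 2.109, -2.111]
ft_force: [-0.3, 0.3, 0.9]
opening: 0.0342
finger_force: 0.0
```

```bash
python3 - <<'E'
from h import *
import cv2
p,M=st()
print("units",M.T@(np.array([.457,.08,.0865])-p)/.04)
cv2.imwrite("pics/e.png",r.snapshot("scene")[:270,80:400])
E
```

```text
7.3 [0.4699 0.0764 0.2352] [-1.102   0.9294  0.3794  2.1207  0.8738  1.4147  0.2902] [-0.2632  0.2597  0.8732] 0.03416538827842429
[[-0.9775 -0.0026  0.2111]
 [-0.2111 -0.0012 -0.9775]
 [ 0.0028 -1.      0.0006]]
units [ 0.2853  3.7183 -0.1594]
```

View pics/e.png

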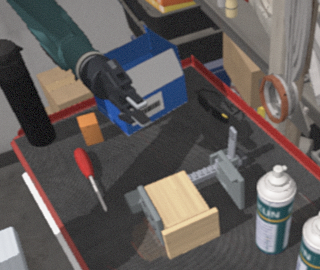

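The gripper points at the mouth from above; its wrist is near crop (90,70), passing between the black cylinder and the blue box. I'll descend in steps and watch the force.

Request:
apply_moves(
  increments=[
    {"x": 0.1, "y": 0.5, "z": 0, "ax": 0, "ay": 0, "az": 0, "gripper": -0.2},
    {"x": 0.1, "y": 0.5, "z": 0, "ax": 0, "ay": 0, "az": 0, "gripper": -0.2},
    {"x": 0.1, "y": 0.5, "z": 0, "ax": 0, "ay": 0, "az": 0, "gripper": -0.2},
    {"x": 0, "y": 0.5, "z": 0, "ax": 0, "ay": 0, "az": 0, "gripper": -0.2},
    {"x": 0, "y": 0, "z": 0, "ax": 0, "ay": 0, "az": 0, "gripper": -0.2},
  ],
)

```text
t: 7.85
position: [0.4583, 0.0737, 0.1573]
orientation: [-0.226, 2.107, -2.112]
ft_force: [0.3, 0.8, -0.5]
opening: 0.0341
finger_force: 0.0
```

```bash
python3 - <<'E'
from h import *
import cv2
p,M=st()
print("units",M.T@(np.array([.457,.075,.0865])-p)/.04)
a=r.snapshot("scene")[:240,80:340];cv2.imwrite("pics/f.png",cv2.resize(a,None,fx=2,fy=2))
E
```

```text
7.85 [0.4583 0.0737 0.1573] [-1.0931  1.0706  0.3394  2.111   0.839   1.3402  0.1864] [ 0.3249  0.8131 -0.4511] 0.034060492262944525
[[-0.9774 -0.0002  0.2112]
 [-0.2112 -0.0024 -0.9774]
 [ 0.0007 -1.      0.0023]]
units [ 0.024   1.7706 -0.0432]
```

View pics/f.png

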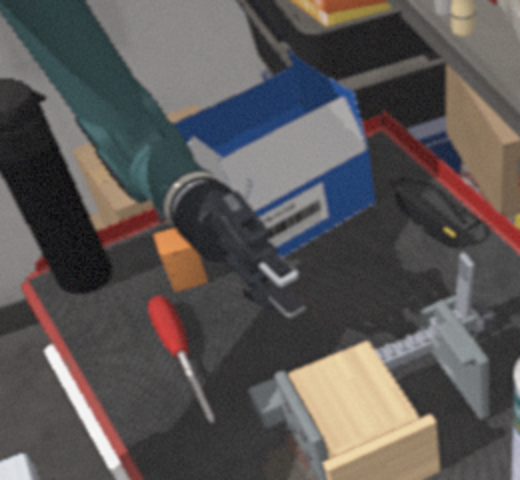

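The view shows the gripper at crop (270,270) above the bar. The orange cube (180,260) and blue box corner are close under the wrist, so I'll tilt the tool 20° tail-up instead of staying horizontal.

Request:
apply_moves(
  increments=[
    {"x": 0, "y": 0.3, "z": 0, "ax": -0.61, "ay": 0, "az": 0.13, "gripper": -0.2},
    {"x": 0, "y": 0.3, "z": 0, "ax": -0.61, "ay": 0, "az": 0.13, "gripper": -0.2},
    {"x": 0, "y": 0.3, "z": 0, "ax": -0.61, "ay": 0, "az": 0.13, "gripper": -0.2},
    {"x": 0, "y": 0.3, "z": 0, "ax": -0.61, "ay": 0, "az": 0.13, "gripper": -0.2},
    {"x": 0, "y": 0, "z": 0, "ax": 0, "ay": 0, "az": 0, "gripper": -0.2},
  ],
)

```text
t: 8.4
position: [0.4585, 0.0783, 0.1134]
orientation: [-0.176, 2.424, -1.702]
ft_force: [-0.4, 0.6, 0.8]
opening: 0.0342
finger_force: 0.0
```

```bash
python3 - <<'E'
from h import *
p,M=st()
A=np.array([.457,.08,.084]);B=np.array([.457,.016,.084])
print("units",M.T@(A-p)/.04,M.T@(B-A)/.04)
print("cube",ray("scene",172,145,0))
E
```

```text
8.4 [0.4585 0.0783 0.1134] [-1.0298  0.9404  0.2786  2.1537  0.8418  1.1006  0.1306] [-0.3701  0.6495  0.7853] 0.03423793790256108
[[-0.9778  0.0034  0.2096]
 [-0.196   0.3396 -0.9199]
 [-0.0743 -0.9406 -0.3314]]
units [0.082  0.7053 0.1954] [ 0.3136 -0.5434  1.4719]
cube [0.3743 0.3118 0.    ]
```

Request:
apply_moves(
  increments=[
    {"x": 0.05, "y": 0.35, "z": 0.1, "ax": 0, "ay": 0, "az": 0, "gripper": -0.2},
    {"x": 0.05, "y": 0.35, "z": 0.1, "ax": 0, "ay": 0, "az": 0, "gripper": -0.2},
    {"x": 0, "y": 0, "z": 0, "ax": 0, "ay": 0, "az": 0, "gripper": -0.2},
    {"x": 0.08, "y": -0.135, "z": 0.37, "ax": 0, "ay": 0, "az": 0, "gripper": -0.2},
    {"x": 0.08, "y": -0.135, "z": 0.37, "ax": 0, "ay": 0, "az": 0, "gripper": -0.2},
    {"x": 0.08, "y": -0.135, "z": 0.37, "ax": 0, "ay": 0, "az": 0, "gripper": -0.2},
    {"x": 0.08, "y": -0.135, "z": 0.37, "ax": 0, "ay": 0, "az": 0, "gripper": -0.2},
    {"x": 0, "y": 0, "z": 0, "ax": 0, "ay": 0, "az": 0, "gripper": -0.2},
  ],
)

```text
t: 9.2
position: [0.4539, 0.0115, 0.0829]
orientation: [-0.177, 2.422, -1.714]
ft_force: [0.4, 0.4, 0.4]
opening: 0.0343
finger_force: 0.0
```

```bash
python3 - <<'E'
from h import *
import cv2
p,M=st()
a=r.snapshot("scene")[60:260,130:330];cv2.imwrite("pics/g.png",cv2.resize(a,None,fx=3,fy=3,interpolation=cv2.INTER_CUBIC))
pv=np.array([p[0],-.09,0]);rr=p-pv
for a in(20,3.75,5):
  W=Ro.from_euler("x",a,degrees=True).as_matrix();print(a,"arc units",M.T@((W-np.eye(3))@rr)/.04,"end",p+(W-np.eye(3))@rr)
print("axis",M.T@[1,0,0])
E
```

```text
9.2 [0.4539 0.0115 0.0829] [-0.9798  1.0172  0.3211  2.239   0.9548  0.9643  0.016 ] [0.4418 0.406  0.4414] 0.03425900328866728
[[-0.9787  0.0005  0.2052]
 [-0.1934  0.3325 -0.9231]
 [-0.0687 -0.9431 -0.3253]]
20 arc units [ 0.1157 -0.9876  0.5538] end [ 0.4539 -0.0229  0.1126]
3.75 arc units [ 0.0162 -0.1993  0.0776] end [0.4539 0.0059 0.0894]
5 arc units [ 0.0222 -0.2645  0.1062] end [0.4539 0.0039 0.0914]
axis [-0.9787  0.0005  0.2052]
```

View pics/g.png

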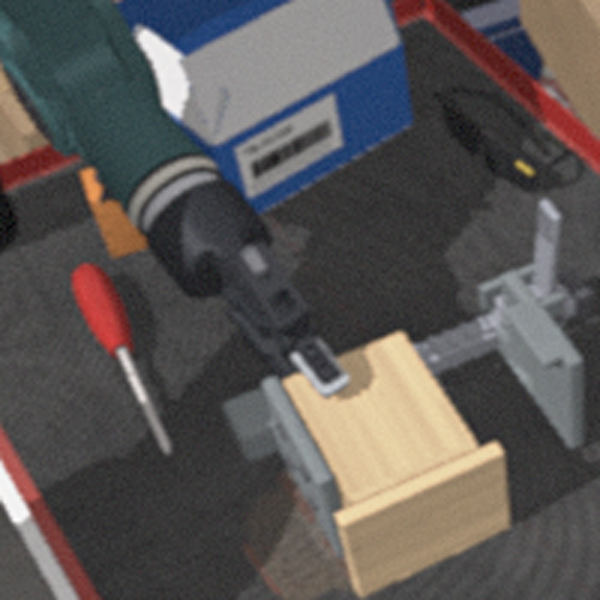

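Crop g shows one finger above and one inside the mouth under the upper wall (at (320,370)), with no contact force. Lift along the arc until caddy and tool align, then grip the wall.

Request:
apply_moves(
  increments=[
    {"x": 0.01, "y": -0.22, "z": 0.06, "ax": 0, "ay": 0, "az": 0, "gripper": -0.2},
    {"x": 0.01, "y": -0.22, "z": 0.06, "ax": 0, "ay": 0, "az": 0, "gripper": -0.2},
    {"x": 0.01, "y": -0.22, "z": 0.06, "ax": 0, "ay": 0, "az": 0, "gripper": -0.2},
    {"x": 0.01, "y": -0.22, "z": 0.06, "ax": 0, "ay": 0, "az": 0, "gripper": -0.2},
    {"x": 0.01, "y": -0.22, "z": 0.06, "ax": 0, "ay": 0, "az": 0, "gripper": -0.2},
    {"x": 0.01, "y": -0.22, "z": 0.06, "ax": 0, "ay": 0, "az": 0, "gripper": -0.2},
    {"x": 0, "y": 0, "z": 0, "ax": 0, "ay": 0, "az": 0, "gripper": -0.2},
  ],
)

```text
t: 9.95
position: [0.4559, -0.0167, 0.1274]
orientation: [-0.179, 2.422, -1.707]
ft_force: [0.2, 1.6, -0.9]
opening: 0.0343
finger_force: 0.4
```

Request:
apply_moves(
  grip_force=30,
  increments=[
    {"x": 0, "y": 0, "z": 0, "ax": 0, "ay": 0, "az": 0, "gripper": -0.6},
    {"x": 0, "y": 0, "z": 0, "ax": 0, "ay": 0, "az": 0, "gripper": -0.8},
    {"x": 0, "y": 0, "z": 0, "ax": 0, "ay": 0, "az": 0, "gripper": -1},
    {"x": 0, "y": 0, "z": 0, "ax": 0, "ay": 0, "az": 0, "gripper": -1},
    {"x": 0, "y": 0, "z": 0, "ax": 0, "ay": 0, "az": 0, "gripper": -1},
  ],
)

```text
t: 10.45
position: [0.4564, -0.0147, 0.1247]
orientation: [-0.184, 2.425, -1.702]
ft_force: [-0.4, 0.3, -4.0]
opening: 0.0065
finger_force: 30.5
```

```bash
python3 - <<'E'
from h import *
import cv2
p,M=st()
a=r.snapshot("scene")[60:260,130:330];cv2.imwrite("pics/i.png",cv2.resize(a,None,fx=3,fy=3,interpolation=cv2.INTER_CUBIC))
pv=np.array([p[0],-.09,0]);rr=p-pv
for a in(3,3.75,5):
  W=Ro.from_euler("x",a,degrees=True).as_matrix();print(a,"arc units",M.T@((W-np.eye(3))@rr)/.04)
print("axis",M.T@[1,0,0], "pitch",np.degrees(np.arctan2(-M[2,2],-M[1,2])))
E
```

```text
10.45 [ 0.4564 -0.0147  0.1247] [-0.9609  0.9341  0.3595  2.291   1.0094  0.9592  0.0412] [-0.4044  0.2512 -3.9786] 0.006471524924139197
[[-0.9775 -0.0017  0.211 ]
 [-0.199   0.3396 -0.9193]
 [-0.07   -0.9406 -0.3323]]
3 arc units [ 0.0264 -0.1449  0.121 ]
3.75 arc units [ 0.0332 -0.1801  0.1524]
5 arc units [ 0.0448 -0.2379  0.2057]
axis [-0.9775 -0.0017  0.211 ] pitch 19.875114773958412
```

View pics/i.png

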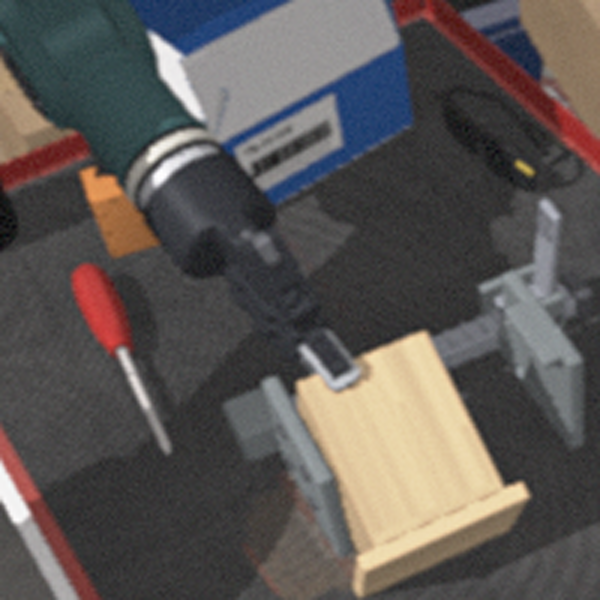

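Wall gripped (7 mm) and the caddy is at about 20°, with the foot edge at (440,540) on the table. Continue along the arc.

Request:
apply_moves(
  increments=[
    {"x": 0.045, "y": -0.238, "z": 0.206, "ax": -0.61, "ay": 0, "az": 0.132, "gripper": -1},
    {"x": 0.045, "y": -0.238, "z": 0.206, "ax": -0.61, "ay": 0, "az": 0.132, "gripper": -1},
    {"x": 0.045, "y": -0.238, "z": 0.206, "ax": -0.61, "ay": 0, "az": 0.132, "gripper": -1},
    {"x": 0.045, "y": -0.238, "z": 0.206, "ax": -0.61, "ay": 0, "az": 0.132, "gripper": -1},
  ],
)

```text
t: 10.9
position: [0.4557, -0.063, 0.1442]
orientation: [-0.134, 2.67, -1.249]
ft_force: [0.2, 0.2, -4.5]
opening: 0.0059
finger_force: 29.7
```

Request:
apply_moves(
  increments=[
    {"x": 0.045, "y": -0.238, "z": 0.206, "ax": -0.61, "ay": 0, "az": 0.132, "gripper": -1},
    {"x": 0.045, "y": -0.238, "z": 0.206, "ax": -0.61, "ay": 0, "az": 0.132, "gripper": -1},
    {"x": 0.045, "y": -0.238, "z": 0.206, "ax": -0.61, "ay": 0, "az": 0.132, "gripper": -1},
    {"x": 0.045, "y": -0.238, "z": 0.206, "ax": -0.61, "ay": 0, "az": 0.132, "gripper": -1},
    {"x": 0, "y": 0, "z": 0, "ax": 0, "ay": 0, "az": 0, "gripper": -1},
  ],
)

```text
t: 11.4
position: [0.4535, -0.1193, 0.1474]
orientation: [-0.065, 2.833, -0.777]
ft_force: [0.6, -1.8, -5.5]
opening: 0.0061
finger_force: 29.7
```

```bash
python3 - <<'E'
from h import *
p,M=st()
pitch=np.degrees(np.arctan2(-M[2,2],-M[1,2]));print("pitch",pitch, "radius",np.hypot(p[1]+.09,p[2]))
pv=np.array([p[0],-.09,0]);rr=p-pv
for a in(4,5):
  W=Ro.from_euler("x",a,degrees=True).as_matrix();print(a,"arc units",M.T@((W-np.eye(3))@rr)/.04)
W=Ro.from_euler("x",90-pitch,degrees=True).as_matrix();print("end",pv+W@rr)
E
```

```text
11.4 [ 0.4535 -0.1193  0.1474] [-0.5237  0.4892  0.4226  2.4496  1.3129  0.3736  0.1884] [ 0.6242 -1.7998 -5.4888] 0.006097395030704658
[[-0.9785  0.0109  0.2057]
 [-0.0956  0.8606 -0.5003]
 [-0.1825 -0.5092 -0.8411]]
pitch 59.255810180737434 radius 0.15025054257407533
4 arc units [ 0.0354 -0.189   0.1782]
5 arc units [ 0.0446 -0.2342  0.2248]
end [ 0.4535 -0.1905  0.1117]
```

Request:
apply_moves(
  increments=[
    {"x": 0.045, "y": -0.235, "z": 0.22, "ax": -0.61, "ay": 0, "az": 0.132, "gripper": -1},
    {"x": 0.045, "y": -0.235, "z": 0.22, "ax": -0.61, "ay": 0, "az": 0.132, "gripper": -1},
    {"x": 0.045, "y": -0.235, "z": 0.22, "ax": -0.61, "ay": 0, "az": 0.132, "gripper": -1},
    {"x": 0, "y": 0, "z": 0, "ax": 0, "ay": 0, "az": 0, "gripper": -1},
  ],
)

```text
t: 11.8
position: [0.4529, -0.1597, 0.1342]
orientation: [-0.014, 2.908, -0.413]
ft_force: [-1.5, -6.3, 10.9]
opening: 0.0063
finger_force: 32.0
```

```bash
python3 - <<'E'
from h import *
p,M=st()
pitch=np.degrees(np.arctan2(-M[2,2],-M[1,2]));print("pitch",pitch, "radius",np.hypot(p[1]+.09,p[2]))
E
```

```text
11.8 [ 0.4529 -0.1597  0.1342] [-0.1334  0.4284  0.2705  2.4212  1.1258  0.1602  0.5774] [-1.4588 -6.3371 10.9163] 0.006285238351357565
[[-0.9792  0.0191  0.2019]
 [-0.0378  0.9608 -0.2746]
 [-0.1992 -0.2765 -0.9401]]
pitch 73.71710739674326 radius 0.1511733614955197
```

Request:
apply_moves(
  increments=[
    {"x": 0.035, "y": -0.19, "z": 0.16, "ax": -0.49, "ay": 0, "az": 0.106, "gripper": -1},
    {"x": 0.035, "y": -0.19, "z": 0.16, "ax": -0.49, "ay": 0, "az": 0.106, "gripper": -1},
    {"x": 0, "y": 0, "z": 0, "ax": 0, "ay": 0, "az": 0, "gripper": -1},
  ],
)

```text
t: 12.1
position: [0.4512, -0.1785, 0.1262]
orientation: [0.01, 2.932, -0.249]
ft_force: [-7.6, -14.5, 28.1]
opening: 0.0064
finger_force: 35.5
```

```bash
python3 - <<'E'
from h import *
p,M=st()
pitch=np.degrees(np.arctan2(-M[2,2],-M[1,2]));print("pitch",pitch, "radius",np.hypot(p[1]+.09,p[2]))
E
```

```text
12.1 [ 0.4512 -0.1785  0.1262] [ 0.2269  0.4225 -0.03    2.3846  0.9256  0.173   0.8623] [ -7.624  -14.5469  28.0792] 0.006371893224945539
[[-0.9802  0.0237  0.1964]
 [-0.0098  0.9858 -0.1679]
 [-0.1975 -0.1665 -0.9661]]
pitch 80.1413538680946 radius 0.1541226003917155
```

Request:
apply_moves(
  increments=[
    {"x": 0.0, "y": -0.13, "z": -0.03, "ax": -0.3, "ay": 0, "az": 0.066, "gripper": -1},
    {"x": 0.015, "y": -0.13, "z": 0.08, "ax": -0.3, "ay": 0, "az": 0.066, "gripper": -1},
    {"x": 0, "y": 0, "z": 0, "ax": 0, "ay": 0, "az": 0, "gripper": -1},
  ],
)

```text
t: 12.4
position: [0.452, -0.1785, 0.1222]
orientation: [0.002, 2.94, -0.103]
ft_force: [0.5, -1.6, -5.5]
opening: 0.0065
finger_force: 31.5
```

```bash
python3 - <<'E'
from h import *
import cv2
p,M=st()
print("pitch",np.degrees(np.arctan2(-M[2,2],-M[1,2])), r.observe()["moment"])
im=r.snapshot("scene");h=cv2.cvtColor(im,cv2.COLOR_BGR2HSV)
m=cv2.inRange(h,(12,50,110),(25,200,255));m[:, :180]=0;m[:, 340:]=0;m[:150]=0
n,_,s,c=cv2.connectedComponentsWithStats(m);k=1+np.argmax(s[1:,4]);print(s[k],c[k])
lab=_==k;pts=np.argwhere(lab)[:,::-1]
print(cv2.approxPolyDP(cv2.convexHull(pts.astype(np.int32)),3,True)[:,0].tolist())
# expected upright foot corners
for x in(.413,.529):
  for y in(-.09,-.18):print(x,y,proj("scene",[x,y,0]),proj("scene",[x,y,.13]))
E
```

```text
12.4 [ 0.452  -0.1785  0.1222] [ 0.5066  0.443  -0.297   2.3542  0.7758  0.2064  1.0702] [ 0.4788 -1.5921 -5.5379] 0.006493753042201159
[[-0.9801  0.0081  0.1985]
 [-0.0058  0.9976 -0.0696]
 [-0.1986 -0.0694 -0.9776]]
pitch 85.9287427075886 [-0.2829  0.5264 -0.0505]
[ 248  203   74   97 3634] [284.9653 256.6098]
[[321, 274], [267, 299], [249, 265], [248, 235], [280, 207], [291, 204], [312, 236]]
0.413 -0.09 [250.0394 260.1521] [240.2622 223.5451]
0.413 -0.18 [268.667  295.6567] [260.8698 261.639 ]
0.529 -0.09 [300.5275 236.7949] [297.5518 198.7314]
0.529 -0.18 [321.2432 269.635 ] [320.8713 233.5969]
```

Request:
apply_moves(
  increments=[
    {"x": 0, "y": -0.08, "z": 0.05, "ax": -0.25, "ay": 0, "az": 0.05, "gripper": -1},
    {"x": 0, "y": -0.08, "z": 0.05, "ax": -0.25, "ay": 0, "az": 0.05, "gripper": -1},
    {"x": 0, "y": 0, "z": 0, "ax": 0, "ay": 0, "az": 0, "gripper": -1},
  ],
)

```text
t: 12.75
position: [0.4546, -0.1817, 0.1185]
orientation: [0.001, 2.939, 0.005]
ft_force: [-1.0, -1.6, -5.4]
opening: 0.0067
finger_force: 32.1
```

```bash
cat > k.py <<'E'
from h import *
import cv2
p,M=st()
print("pitch",np.degrees(np.arctan2(-M[2,2],-M[1,2])), r.observe()["moment"],"down units",M.T@[0,0,-.25])
im=r.snapshot("scene");h=cv2.cvtColor(im,cv2.COLOR_BGR2HSV)
m=cv2.inRange(h,(12,50,110),(25,200,255));m[:, :180]=0;m[:, 340:]=0;m[:150]=0
n,_,s,c=cv2.connectedComponentsWithStats(m);k=1+np.argmax(s[1:,4]);print(s[k],c[k])
print(cv2.approxPolyDP(cv2.convexHull(np.argwhere(_==k)[:,::-1].astype(np.int32)),3,True)[:,0].tolist())
E
python3 k.py
```

```text
12.75 [ 0.4546 -0.1817  0.1185] [ 0.6922  0.48   -0.4673  2.326   0.6849  0.236   1.2055] [-1.0199 -1.6144 -5.3808] 0.006698810012046597
[[-0.9795  0.0004  0.2013]
 [ 0.0011  1.      0.0032]
 [-0.2013  0.0034 -0.9795]]
pitch 90.18945321448622 [-0.4483  0.642  -0.0218] down units [ 0.0503 -0.0008  0.2449]
[ 249  204   73   95 3232] [286.5705 257.457 ]
[[321, 272], [268, 298], [249, 264], [251, 242], [285, 206], [292, 204], [314, 237]]
```

Request:
apply_moves(
  increments=[
    {"x": 0.01, "y": 0, "z": 0.04, "ax": 0, "ay": 0, "az": 0, "gripper": -1},
    {"x": 0.01, "y": 0, "z": 0.04, "ax": 0, "ay": 0, "az": 0, "gripper": -1},
    {"x": 0.0, "y": 0, "z": 0, "ax": 0, "ay": 0, "az": 0, "gripper": -1},
  ],
)

```text
t: 13.1
position: [0.456, -0.1808, 0.1166]
orientation: [-0.003, 2.934, 0.005]
ft_force: [-0.8, 0.2, -5.4]
opening: 0.0065
finger_force: 31.5
```

Request:
apply_moves(
  increments=[
    {"x": 0.01, "y": 0, "z": 0.04, "ax": 0, "ay": 0, "az": 0, "gripper": -1},
    {"x": 0.0, "y": 0, "z": 0, "ax": 0, "ay": 0, "az": 0, "gripper": -1},
  ],
)

```text
t: 13.3
position: [0.4562, -0.1817, 0.1151]
orientation: [0.0, 2.933, 0.005]
ft_force: [0.4, -0.8, -4.6]
opening: 0.006
finger_force: 31.5
```

Request:
apply_moves(
  increments=[
    {"x": 0.01, "y": 0, "z": 0.04, "ax": 0, "ay": 0, "az": 0, "gripper": -1},
    {"x": 0.01, "y": 0, "z": 0.04, "ax": 0, "ay": 0, "az": 0, "gripper": -1},
    {"x": 0.0, "y": 0, "z": 0, "ax": 0, "ay": 0, "az": 0, "gripper": -1},
  ],
)

```text
t: 13.6
position: [0.4556, -0.1826, 0.1137]
orientation: [0.002, 2.932, 0.001]
ft_force: [-8.6, 0.6, 20.4]
opening: 0.0064
finger_force: 34.9
```

Request:
apply_moves(
  increments=[
    {"x": 0, "y": 0, "z": -0.03, "ax": 0, "ay": 0, "az": 0, "gripper": -0.8},
    {"x": 0, "y": 0, "z": 0, "ax": 0, "ay": 0, "az": 0, "gripper": -0.5},
    {"x": 0, "y": 0, "z": 0, "ax": 0, "ay": 0, "az": 0, "gripper": -0.4},
    {"x": 0, "y": 0, "z": 0, "ax": 0, "ay": 0, "az": 0, "gripper": -0.4},
    {"x": 0, "y": 0, "z": 0, "ax": 0, "ay": 0, "az": 0, "gripper": -0.4},
  ],
)

```text
t: 14.1
position: [0.4561, -0.182, 0.113]
orientation: [0.001, 2.933, 0.006]
ft_force: [0.0, -0.2, -0.2]
opening: 0.0258
finger_force: 0.0
```

```bash
python3 k.py
```

```text
14.1 [ 0.4561 -0.182   0.113 ] [ 0.669   0.4879 -0.4363  2.3309  0.7025  0.2093  1.1903] [ 0.0073 -0.1914 -0.1951] 0.02580569651106025
[[-0.9782  0.0004  0.2076]
 [ 0.0013  1.      0.0039]
 [-0.2076  0.004  -0.9782]]
pitch 90.22655102896677 [-0.0498  0.2583  0.032 ] down units [ 0.0519 -0.001   0.2446]
[ 250  205   73   94 3046] [287.8043 257.5637]
[[322, 270], [269, 298], [250, 263], [252, 244], [285, 207], [293, 205], [315, 239]]
```

Released with no contact force. Withdraw upward.

Request:
apply_moves(
  increments=[
    {"x": 0, "y": 0, "z": -0.4, "ax": 0, "ay": 0, "az": 0, "gripper": -0.4},
    {"x": 0, "y": 0, "z": -0.6, "ax": 0, "ay": 0, "az": 0, "gripper": -0.4},
    {"x": 0, "y": 0, "z": -0.8, "ax": 0, "ay": 0, "az": 0, "gripper": -0.4},
    {"x": 0, "y": 0, "z": -0.8, "ax": 0, "ay": 0, "az": 0, "gripper": -0.4},
    {"x": 0, "y": 0.3, "z": -0.8, "ax": 0, "ay": 0, "az": 0, "gripper": -0.4},
    {"x": 0, "y": 0, "z": 0, "ax": 0, "ay": 0, "az": 0, "gripper": -0.4},
    {"x": 0, "y": 0, "z": 0, "ax": 0, "ay": 0, "az": 0, "gripper": -0.4},
  ],
)

```text
t: 14.85
position: [0.4276, -0.171, 0.2465]
orientation: [0.002, 2.932, 0.003]
ft_force: [0.0, -0.6, 0.0]
opening: 0.0258
finger_force: 0.0
```

```bash
python3 k.py; python3 - <<'E'
from h import *
import cv2
im=r.snapshot("scene");h=cv2.cvtColor(im,cv2.COLOR_BGR2HSV);g=cv2.imread("pics/scene0.png")
for n,b in(("can",(335,160,378,255)),("tin",(283,284,322,328))):
    x0,y0,x1,y1=b
    t=g[y0:y1,x0:x1];q=cv2.matchTemplate(im[y0-25:y1+25,x0-25:x1+25],t,cv2.TM_CCOEFF_NORMED);_,v,_,l=cv2.minMaxLoc(q);print(n,v,np.array(l)-25)
y0=-.094
for x in(.413,.529):
  for y in(y0,y0-.09):print(x,y,proj("scene",[x,y,0]))
for x in(.426,.516):
  for y in(y0,y0-.09):print(x,y,proj("scene",[x,y,.13]))
E
```

```text
14.85 [ 0.4276 -0.171   0.2465] [ 1.1037  0.2656 -0.91    2.2606  0.3174  0.5306  1.5423] [ 0.0204 -0.6345  0.0124] 0.025767830192171957
[[-0.9781  0.001   0.2081]
 [ 0.0015  1.      0.0022]
 [-0.2081  0.0025 -0.9781]]
pitch 90.13005281702819 [0.0196 0.2709 0.0123] down units [ 0.052  -0.0006  0.2445]
[ 248  204   75   95 4511] [283.3283 251.0552]
[[321, 272], [269, 298], [250, 263], [248, 223], [292, 204], [316, 240]]
can 0.8821079730987549 [0 0]
tin 0.9634255766868591 [0 0]
0.413 -0.094 [250.82400136 261.64749491]
0.413 -0.184 [269.54494929 297.3301677 ]
0.529 -0.094 [301.4018076 238.1808612]
0.529 -0.184 [322.21748476 271.17949495]
0.426 -0.094 [247.80148019 222.23615384]
0.426 -0.184 [268.86006184 260.16075192]
0.516 -0.094 [292.33236788 202.88575627]
0.516 -0.184 [315.5011285  238.28562732]
```

The outline fits an upright caddy to within 2 px, and the can and tin have not moved.

```bash
python3 -c "
from bench import r
print(r.close_job())"
```

```text
the job is handed in; nothing more can be done
None
```

I handed the job in with the jaw slid back about 75 mm, the caddy upright on its foot, the spray can and tin unmoved, and the arm clear; the bench didn't report a pass or fail.

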